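# Stand the round-bottomed flask in the ring stand

## Robot

A 6-joint arm with a two-finger parallel gripper is mounted at the origin on the work surface. World frame = base frame: x ahead of the robot, y to its left, z up, the work surface at z = 0. Lengths are in m, angles in rad, forces in N, time in s.
With the tool pointing down it reaches from about 0.375 to 0.9 m from the base axis. Payload 3.1 kg.
Tool frame: the origin (TCP) lies midway between the tips of the shut fingers; the grasp point (between the pads) lies 19 mm behind it; z points along the fingers, y is the line along which they close (so a half turn about z gives the same grasp; the last joint's range is limited). The gripper opens to 85 mm and grips with 20 to 120 N. Pads are 22 mm wide; open, the fingers measure 114 mm over their backs; the gripper's body (76 mm by 85 mm) begins 54 mm behind the grasp point. The pads swing forward as they close: fully open they stand 13 mm farther back than shut.
Start: joints at [-1.454, 0.527, 1.433, -0, 1.181, -0.178], TCP at [0.182, -0.598, 0.207] pointing down, gripper open.
Joint ranges: [-3.08, 3.08], [-0.75, 2.2], [0.22, 2.44], [-1.43, 4.57], [0, 2.65], [-2.85, 2.85]. Speed limits (rad/s): [2.79, 2.79, 3.14, 3.14, 3.14, 3.14].

## Interface

Orientations are given as a unit quaternion [x, y, z, w].
In Python, from station import manip gives the robot as it stands.
- The arm moves only by the tool drive_tool, never from a script. Its argument "motion" is a list that holds one entry, the list of rows, each a list of 5 numbers: the finger opening in mm, from 0 to 85.4, then the shift along the tool's x, y, z in units of 30 mm (1.0 is 30 mm), then the turn about the tool's z in units of 8 degrees (1.0 is 8 degrees). In form: [[[fingers, x, y, z, yaw], ...]]. A call has 1 to 10 rows; each row is the pose to reach, as a shift and turn from the pose commanded when the call began, along the tool's axes at that moment; what a row does not reach only later rows make up. A row lasts 1/10 s, in which the tool goes at most 50 mm and 8.59 degrees, less where a joint would pass 70% of its speed; a pose out of reach is approached as far as the arm can. A call with a gripper value outside its range is refused whole. The fingers move at their own pace and stop on an object; "squeeze" is the grip in N (left out, the last holds). Time passes only in rows, so rows that repeat a pose let the fingers close. It gives the time, the measured TCP pose, the force, the opening and the grip force at its end, in the units of the state.
- manip.sense(): the state, without advancing time (a new reading comes with each control period).
- manip.snapshot(name): name is "scene" or "top" or "wrist"; returns the picture (480x640x3 uint8, red, green, blue); there is no depth.
- manip.camera_model(name): a dict with "fov_y" (degrees; the focal length in pixels is half the picture's height over the tangent of half this angle, whatever the lens; pixels are square), "cx", "cy" (the principal point, pixels), "k1" (the pictures are not rectified: a ray, as slopes to the right and down, at radius r is drawn at 1 + k1 r^2 times it, then the intrinsics apply), "origin" and "orientation" of the camera in the world. Camera axes: x right, y up, looking along -z (the intrinsics and any distortion apply to the point x, -y, -z); pixel columns grow to the right and rows downward; lengths in m; the calibration is good to about 2 mm. A picture is of the moment at which its call begins: read the wrist's pose just before it. camera_model takes no time and is no camera call; for the wrist camera it gives the pose at the moment of the call.
- manip.sign_off(): hands the job in; it is judged then, once.
The state is a dict: "t": time; "q": joint angles; "qd": joint speeds; "tau": joint torques, N m; "tcp_pos": TCP position; "tool_rot": TCP orientation; "force": force on the tool from outside, world axes, zero at the start; "ft_torque": the same for the moment, N m; "finger_gap": opening from 0.0 (shut) to 1.0 (fully open); "gripper_force": force on a finger pad.
Only numpy, scipy, OpenCV 4.12 (cv2) and the standard library are available. Lean on these libraries where they do the work, as an engineer would, in place of code of your own. Each camera call takes 0.05 s, during which the arm holds its last target. There are 200 camera calls.

## Task

The empty round-bottomed glass flask has been left leaning in its wooden drying rest. Take it by the neck, lift it clear of the rest and set it upright in the ring that fits it (the small ring stand, not the wide one), keeping hold until the ring carries it, and handling the glass gently: no dropping it or bumping it down hard. Leave it standing level and centred in the ring, without shifting anything else on the bench.

Things in the scene. Friction and masses are not known exactly. Their poses are not given: they have to be found in the camera images.
- flask: Round-bottomed amber glass flask, rigid, empty, 130-230 g: ball 84 mm across, straight round neck 30 mm across (33 mm at the mouth's bead). Origin at the ball's centre; +z runs up the neck to its mouth at 125 mm (bare neck 40 to 119 mm). Starts leaning in the rest, neck 38 degrees from vertical. Not self-righting: friction in the ring keeps it at whatever tilt it is released.
- rest: Drying rest, fixed, where the flask starts: dark wooden foot 150 x 90 x 12 mm with a cork ring (72 mm across, top 24 mm high) for the ball and a steel prop with a shallow fork, under 95 mm high, beneath the neck just above the ball (40-58 mm along it). Origin on the bench under the cork ring's centre; the neck leans to its -x, roughly towards the robot.
- stand: Small ring stand, the goal, fixed: level ring of 8 mm steel bar, 60 mm inside, 76 mm outside diameter. Origin on the bench exactly under the ring's centre; z up. The bar's mid-height is 60 to 110 mm above the bench, set anew each time and not reported: feel for it or see it. Seated, the ball's centre is 31 mm above it. Post 68 mm along +x, 145 mm high; foot plate 96 mm wide, 10 mm thick.
- wide_stand: Wide ring stand, fixed, not used: same make, but its ring is 112 mm inside and 128 mm outside, too wide for the flask (it would fall through). Origin on the bench under the ring's centre; post 94 mm from it along +x, 145 mm high; ring 60 to 110 mm high.
- brush: Bystander: flat brush 170 mm long lying on the bench, along its x. Leave alone.
- lead_knife: Bystander: lead knife (spatula) 190 mm long lying on the bench, along its x. Leave alone.
- hammer: Bystander: glazing hammer 180 mm long lying behind the stands, along its x. Leave alone.
- spool: Bystander: bare-metal solder spool standing on end, 56 mm across, 50 mm high. Leave alone.
- jar: Bystander: green glass jar with steel lid, 64 mm across, 85 mm high. Leave alone.
- oil: Bystander: white bottle with black cap, 48 mm across, 120 mm high. Leave alone.
- pliers: Bystander: grozing pliers about 150 mm long lying on the bench. Leave alone.
Mind the look-alikes: they are no part of the job. Leave any pink or turquoise look-alike of the stand alone. Leave any purple look-alike of the flask alone.

How it is judged:
By the outcome, as a careful person would: the job done as asked, in the order asked, and still so for the second after the job is handed in, with the robot touching nothing.
It also fails if it takes over 48 s, if anything falls off the work surface, if the arm or the gripper's body presses on something with over 40 N, if the wrist force passes 120 N, or if a joint passes its speed limit or range.

## Working session

There is one attempt and no reset: what is moved stays moved. The work goes in short steps, Python scripts to look and compute and a tool call to move; the robot and the scene stay as the last step left them, time stands still between calls to the robot, and variables do not carry over. Pictures are saved under pics/ and viewed, at most 12 in all, crops included, and the job is handed in when it is done.

Besides the shell and the picture viewer there is one more tool, called after "Request:" in YAML: its name, and indented under it one key for each argument. drive_tool: Moves the arm, as the interface text tells. Its arguments: {"type":"object","properties":{"motion":{"type":"array","items":{"type":"array","items":{"type":"array","items":{"type":"number"}}}},"squeeze":{"type":"number"}},"required":["motion"]}

```bash
ls; mkdir -p pics; python3 - <<'E'
from station import manip
import cv2
for n in("scene","top"):
    cv2.imwrite(f"pics/{n}0.png",manip.snapshot(n)[:,:,::-1]); print(n,manip.camera_model(n))
print(manip.camera_model("wrist"));print(manip.sense())
E
```

```text
pics
scene {'fov_y': 43.82467084431476, 'cx': 324.6790112577442, 'cy': 250.7207702869405, 'k1': -0.03971936406787304, 'origin': array([1.06593968, 1.06608529, 0.91096441]), 'orientation': array([0.11110804, 0.45455057, 0.85802088, 0.21175209])}
top {'fov_y': 56.01801472087095, 'cx': 313.8788581654805, 'cy': 240.53382482322567, 'k1': -0.016547760265600935, 'origin': array([ 0.44766843, -0.0040377 ,  1.02213195]), 'orientation': array([-0.0289493 ,  0.03157787,  0.71401672, -0.69881679])}
{'fov_y': 68.03236022071098, 'cx': 315.69010090084004, 'cy': 241.46408210589124, 'k1': -0.039136666662147226, 'origin': array([ 0.24427938, -0.57864588,  0.37281937]), 'orientation': array([-0.10332113,  0.0778503 , -0.59014274,  0.79686613])}
{'t': 0.1, 'q': array([-1.45350879e+00,  5.28372806e-01,  1.43377872e+00,  5.06840071e-06,
        1.18141093e+00, -1.78509047e-01]), 'qd': array([-0.00143655, -0.00210183, -0.00228081,  0.00012671,  0.0013778 ,
        0.00099368]), 'tau': array([ 1.31572415e-04, -4.43302238e+01, -1.78585714e+01, -2.89608342e-04,
        3.93865543e-03, -6.54473649e-07]), 'tcp_pos': array([ 0.18213034, -0.59714794,  0.20633032]), 'tool_rot': array([ 9.89082632e-01,  1.47358669e-01,  3.24862826e-05, -9.84367079e-04]), 'force': array([-0.38240277, -0.3906645 , -0.69938907]), 'ft_torque': array([-0.01785163, -0.01510246,  0.06552546]), 'gripper_force': 0.0, 'finger_gap': 1.0057400986540812}
```

View pics/scene0.png

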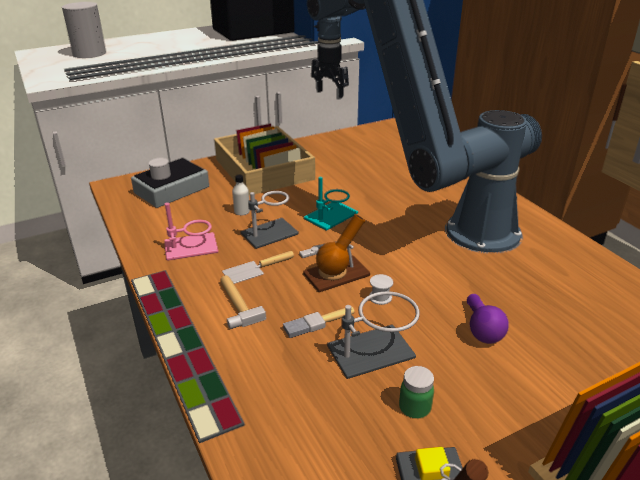

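View pics/top0.png

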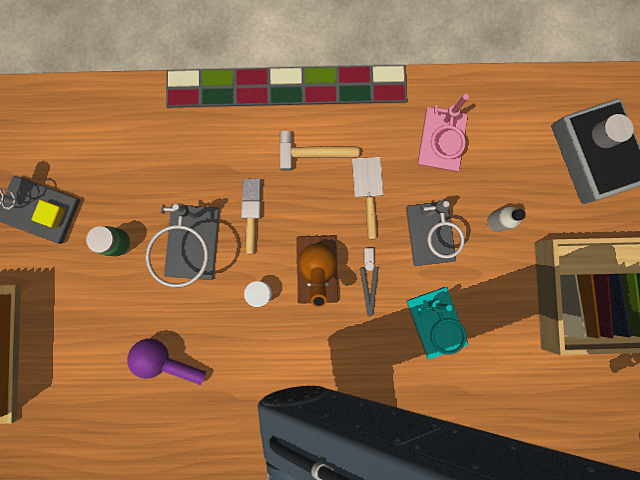

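The amber flask is at top (318,265) and scene (333,257). The purple one at top (150,358) is a look-alike. For the stand, the grey small ring at top (445,240) is the goal; pink (447,142), turquoise (447,333) and the wide ring (178,256) are not. Next I'll check these in close crops.

```bash
cat > h.py <<'E'
import numpy as np, cv2
from scipy.spatial.transform import Rotation as R
from station import manip
def K(m):
    f=240/np.tan(np.radians(m["fov_y"]/2)); return f
def proj(m,P):
    p=R.from_quat(m["orientation"]).inv().apply(np.atleast_2d(P)-m["origin"])
    s=np.c_[p[:,0],-p[:,1]]/-p[:,2:]; s=s*(1+m["k1"]*(s**2).sum(1,keepdims=True))
    return s*K(m)+[m["cx"],m["cy"]]
def ray(m,uv):
    d=(np.atleast_2d(uv)-[m["cx"],m["cy"]])/K(m); s=d.copy()
    for _ in range(20): s=d/(1+m["k1"]*(s**2).sum(1,keepdims=True))
    return R.from_quat(m["orientation"]).apply(np.c_[s[:,0],-s[:,1],-np.ones(len(s))])
def onz(m,uv,z):
    r=ray(m,uv); return m["origin"]+r*((z-m["origin"][2])/r[:,2:])
E
python3 - <<'E'
import cv2
t=cv2.imread("pics/top0.png");s=cv2.imread("pics/scene0.png")
def crop(im,x,y,w,h,k,n):
    c=cv2.resize(im[y:y+h,x:x+w],None,fx=k,fy=k,interpolation=cv2.INTER_CUBIC)
    for i in range(0,w,20): cv2.putText(c,str(x+i),(i*k,10),0,.35,(255,255,255),1); cv2.line(c,(i*k,12),(i*k,18),(255,255,255),1)
    for i in range(0,h,20): cv2.putText(c,str(y+i),(0,i*k+4),0,.35,(255,255,255),1); cv2.line(c,(24,i*k),(30,i*k),(255,255,255),1)
    cv2.imwrite(n,c)
crop(t,285,190,190,125,4,"pics/tc.png"); crop(s,230,170,150,120,5,"pics/sc.png")
E
```

```text
(no output)
```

View pics/tc.png

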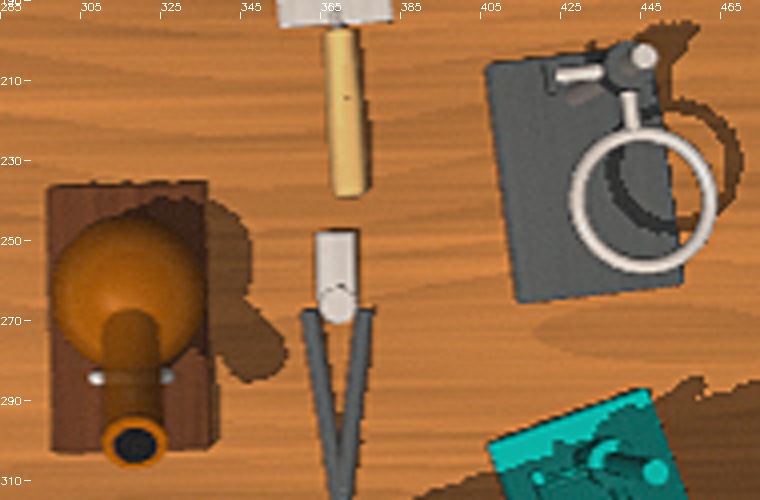

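View pics/sc.png

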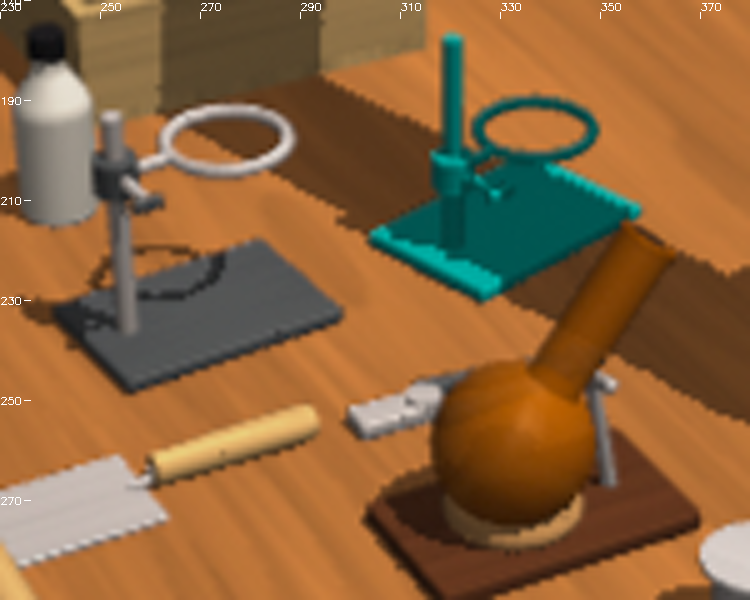

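The crops confirm it: the grey stand has a small ring, at top x 427–465, y 221–258. The amber flask leans towards the robot, with its mouth at top (318.5,300) and scene (359.6,217.6). Now I'll fit both.

```bash
cat > fit.py <<'E'
from h import *
from scipy.optimize import least_squares
T=manip.camera_model("top");S=manip.camera_model("scene")
a=np.linspace(0,2*np.pi,120); b=np.linspace(0,2*np.pi,12,endpoint=False)
A,B=np.meshgrid(a,b); r=.034+.004*np.cos(B)
tor=np.c_[(r*np.cos(A)).ravel(),(r*np.sin(A)).ravel(),(.004*np.sin(B)).ravel()]
g=np.random.default_rng(0).normal(size=(6000,3)); sph=.042*g/np.linalg.norm(g,axis=1)[:,None]
def bb(m,P): p=proj(m,P); return np.r_[p.min(0),p.max(0)]
s=least_squares(lambda p:np.r_[bb(T,tor+p)-[427,221.2,464.5,258.3],bb(S,tor+p)-[261.5,190.2,289,205.4]],[.45,-.2,.08],diff_step=1e-4)
print("ring",s.x,s.fun.round(1))
f=least_squares(lambda p:np.r_[bb(T,sph+p)[:3]-[297.4,244.1,336.6],bb(S,sph+p)[[0,2,3]]-[316.3,349.3,275.2]],[.4,0,.06],diff_step=1e-4)
print("ball",f.x,f.fun.round(1))
def n(p): return f.x+.125*np.array([np.sin(p[1])*np.cos(p[0]),np.sin(p[1])*np.sin(p[0]),np.cos(p[1])])
q=least_squares(lambda p:np.r_[proj(T,n(p))[0]-[318.2,300],proj(S,n(p))[0]-[359.6,217.5]],[3.1,.66])
print("az,lean",np.degrees(q.x),q.fun.round(1),n(q.x))
for z,uv in((.012,[(296.7,236),(336.5,235.5),(297.5,303),(338,302)]),): print("foot",onz(T,uv,z).round(4))
s=manip.sense(); Rt=R.from_quat(s["tool_rot"]).as_matrix(); print(Rt.round(4), s["tcp_pos"])
E
python3 fit.py
```

```text
ring [ 0.52070326 -0.27603502  0.10877916] [-0.2  0.6 -0.5  0.7 -1.  -0.1 -0.9 -0.3]
ball [ 0.47961214 -0.01378099  0.05264138] [-0.1  0.6 -0.2 -0.6 -0.2 -0.1]
az,lean [179.28406153  35.68165099] [-0.5  0.7 -0.7 -0.6] [ 0.4067077  -0.01286996  0.15417517]
foot [[ 0.5454  0.0297  0.012 ]
 [ 0.5446 -0.0599  0.012 ]
 [ 0.3959  0.0306  0.012 ]
 [ 0.3961 -0.0594  0.012 ]]
[[ 9.566e-01  2.915e-01 -2.000e-04]
 [ 2.915e-01 -9.566e-01  2.000e-03]
 [ 4.000e-04 -1.900e-03 -1.000e+00]] [ 0.18213034 -0.59714794  0.20633032]
```

Request:
drive_tool:
  motion:
    - [[60, 1.0, -1.2, -1.1, 0.5], [60, 2.0, -2.4, -1.1, 1.3], [60, 13.5, -16.2, -1.1, 2.12], [60, 13.5, -16.2, -1.1, 2.12], [60, 13.5, -16.2, -1.1, 2.12], [60, 13.5, -16.2, -1.1, 2.12], [60, 13.5, -16.2, -1.1, 2.12], [60, 13.5, -16.2, -1.1, 2.12], [60, 13.5, -16.2, -1.1, 2.12], [60, 13.5, -16.2, -1.1, 2.12]]
  squeeze: 20

```text
t: 1.1
tcp_pos: [0.373, -0.1437, 0.2401]
tool_rot: [1.0, -0.0, 0.0, -0.0]
force: [1.6, -0.7, -0.4]
finger_gap: 0.703
gripper_force: 0.0
```

Request:
drive_tool:
  motion:
    - [[60, 1.6, -3.8, 0, 0], [60, 1.6, -3.8, 0, 0], [60, 1.6, -3.8, 0, 0], [60, 1.6, -3.8, 0, 0], [60, 1.6, -3.8, 0, 0], [60, 1.6, -3.8, 0, 0], [60, 1.6, -3.8, 0, 0]]

```text
t: 1.8
tcp_pos: [0.4205, -0.0328, 0.2401]
tool_rot: [1.0, -0.001, -0.0, 0.0]
force: [0.3, -1.1, 0.3]
finger_gap: 0.701
gripper_force: 0.0
```

```bash
python3 - <<'E'
from h import *
s=manip.sense();m=manip.camera_model("wrist");im=manip.snapshot("wrist")[:,:,::-1].copy()
cv2.imwrite("pics/w1.png",im);print(s["tcp_pos"],s["tool_rot"],s["force"])
c=np.array([.4796,-.0138,.0526])
print(proj(m,c+np.outer([0,.085,.125],[-np.sin(.663),0,np.cos(.663)])).round(1), proj(m,[.4277,-.0143,.1196]))
E
```

```text
[ 0.42051362 -0.03276826  0.24007291] [ 9.99999255e-01 -1.20460545e-03 -1.90098436e-04  5.89894472e-05] [ 0.33160897 -1.12373928  0.27325423]
[[296.  153.4]
 [292.6 220.1]
 [290.6 260.5]] [[293.17663506 219.65159565]]
```

View pics/w1.png

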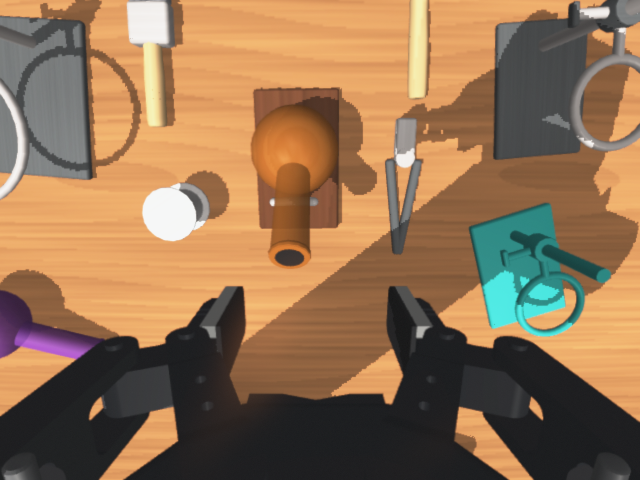

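The wrist view agrees with the fit: ball at about (294,149), mouth at about (290,254), so the flask sits about 2–3 mm further in +x. Next I align and descend.

Request:
drive_tool:
  motion:
    - [[60, 0.31, -0.62, 0, 0], [60, 0.31, -0.62, 0, 0], [60, 0.31, -0.62, 0.7, 0], [60, 0.31, -0.62, 1.7, 0], [60, 0.31, -0.62, 2.7, 0], [60, 0.31, -0.62, 3.5, 0], [60, 0.31, -0.62, 4.1, 0], [60, 0.31, -0.62, 4.5, 0], [60, 0.31, -0.62, 4.65, 0], [60, 0.31, -0.62, 4.65, 0]]

```text
t: 2.85
tcp_pos: [0.4298, -0.0136, 0.1003]
tool_rot: [1.0, -0.001, -0.001, -0.0]
force: [-0.5, 0.6, -0.6]
finger_gap: 0.7
gripper_force: 0.0
```

Request:
drive_tool:
  motion:
    - [[50, 0, 0, 0, 0], [44, 0, 0, 0, 0], [40, 0, 0, 0, 0], [36, 0, 0, 0, 0], [33, 0, 0, 0, 0], [30, 0, 0, 0, 0], [26, 0, 0, 0, 0], [20, 0, 0, 0, 0], [20, 0, 0, 0, 0], [20, 0, 0, 0, 0]]
  squeeze: 20

```text
t: 3.85
tcp_pos: [0.4301, -0.013, 0.1008]
tool_rot: [1.0, -0.0, -0.0, -0.0]
force: [-1.3, 0.4, 4.2]
finger_gap: 0.344
gripper_force: 20.3
```

Gripped at about 29.4 mm opening, which matches the neck. Next I swing the neck upright about the ball's centre while the cork ring still carries it.

Request:
drive_tool:
  motion:
    - [[20, 0.08, 0, -0.06, 0], [20, 0.16, 0, -0.12, 0], [20, 0.26, 0, -0.18, 0], [20, 0.37, 0, -0.24, 0], [20, 0.48, 0, -0.3, 0], [20, 0.59, 0, -0.36, 0], [20, 0.7, 0, -0.41, 0], [20, 0.82, 0, -0.45, 0], [20, 0.82, 0, -0.45, 0]]

```text
t: 4.75
tcp_pos: [0.4549, -0.0131, 0.1145]
tool_rot: [1.0, 0.0, -0.0, 0.0]
force: [-4.0, 1.0, 3.9]
finger_gap: 0.336
gripper_force: 19.8
```

Request:
drive_tool:
  motion:
    - [[20, 0.12, 0, -0.04, 0], [20, 0.24, 0, -0.07, 0], [20, 0.34, 0, -0.09, 0], [20, 0.43, 0, -0.11, 0], [20, 0.53, 0, -0.12, 0], [20, 0.63, 0, -0.13, 0], [20, 0.78, 0, -0.15, 0], [20, 0.92, 0, -0.15, 0], [20, 0.92, 0, -0.15, 0]]

```text
t: 5.65
tcp_pos: [0.4836, -0.0134, 0.1207]
tool_rot: [1.0, 0.0, 0.001, 0.0]
force: [-5.4, 0.2, 17.9]
finger_gap: 0.333
gripper_force: 18.9
```

```bash
python3 - <<'E'
from h import *
s=manip.sense();im=manip.snapshot("scene")[:,:,::-1]
print(s["t"],s["tcp_pos"],s["force"],s["finger_gap"])
cv2.imwrite("pics/s2.png",cv2.resize(im[140:290,240:400],None,fx=4,fy=4,interpolation=cv2.INTER_CUBIC))
E
```

```text
5.65 [ 0.48358064 -0.01342006  0.12072032] [-5.43318956  0.22587532 17.93218208] 0.3327746997294281
```

View pics/s2.png

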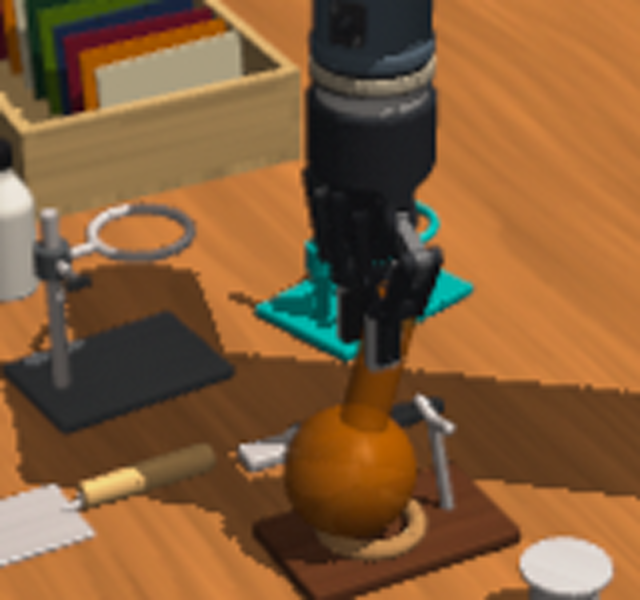

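The flask didn't pivot fully. The ball has rolled partly out of the cork towards +x and the neck still leans about 20°. I'll measure where it is.

```bash
python3 - <<'E' 
from h import *
from scipy.optimize import least_squares
S=manip.camera_model("scene")
g=np.random.default_rng(0).normal(size=(6000,3)); sph=.042*g/np.linalg.norm(g,axis=1)[:,None]
def bb(m,P): p=proj(m,P); return np.r_[p.min(0),p.max(0)]
G=np.array([.4836,-.0134,.1397])
b=lambda p:G-p[0]*.01*np.array([-np.sin(p[1]),0,np.cos(p[1])])
f=least_squares(lambda p:bb(S,sph+b(p))[[0,2,3]]-[310.9,344.1,274.8],[8.5,.3],diff_step=1e-4)
print(f.x,np.degrees(f.x[1]),b(f.x),f.fun); print(manip.sense()["ft_torque"])
E
```

```text
[8.15608598 0.1246017 ] 7.139151276094011 [ 0.49373635 -0.0134      0.05877146] [-0.21829787  0.22653018  0.00878536]
[-0.03049725  1.18348511 -0.01273976]
```

Lift straight up, then measure the tilt in the grip.

Request:
drive_tool:
  motion:
    - [[20, 0, 0, -0.2, 0], [20, 0, 0, -0.4, 0], [20, 0, 0, -0.7, 0], [20, 0, 0, -1.1, 0], [20, 0, 0, -1.7, 0], [20, 0, 0, -2.5, 0], [20, 0, 0, -3.5, 0], [20, 0, 0, -4.5, 0], [20, 0, 0, -5.4, 0], [20, 0, 0, -6.0, 0]]

```text
t: 6.7
tcp_pos: [0.4834, -0.0132, 0.3012]
tool_rot: [1.0, -0.0, 0.002, 0.0]
force: [0.3, -0.4, -1.2]
finger_gap: 0.332
gripper_force: 21.3
```

Request:
drive_tool:
  motion:
    - [[20, 0, 0, 0, 0], [20, 0, 0, 0, 0], [20, 0, 0, 0, 0], [20, 0, 0, 0, 0]]

```text
t: 7.1
tcp_pos: [0.4815, -0.0128, 0.2972]
tool_rot: [1.0, -0.0, -0.001, -0.0]
force: [0.4, 0.2, -1.4]
finger_gap: 0.328
gripper_force: 21.0
```

```bash
cat > tilt.py <<'E'
from h import *
from scipy.optimize import minimize
import sys
s=manip.sense();S=manip.camera_model("scene");im=manip.snapshot("scene")
hsv=cv2.cvtColor(im,cv2.COLOR_RGB2HSV)
p=s["tcp_pos"];Rt=R.from_quat(s["tool_rot"]).as_matrix()
G=p-.019*Rt[:,2]; tx=Rt[:,0]
print(s["t"],p,s["force"],s["ft_torque"],s["finger_gap"],s["gripper_force"])
# amber: saturated, hue orange; ROI around the hanging flask
c=proj(S,G-[0,0,.085])[0]; x0,y0=(c-[45,60]).astype(int)
roi=im[y0:y0+110,x0:x0+90]; 
cv2.imwrite(sys.argv[1],cv2.resize(roi[:,:,::-1],None,fx=5,fy=5,interpolation=cv2.INTER_CUBIC)); print("roi",x0,y0)
E
python3 tilt.py pics/s3.png
```

```text
7.1 [ 0.48153454 -0.01284622  0.297238  ] [ 0.37422441  0.18826654 -1.40854738] [ 0.03967638  0.01376777 -0.02998769] 0.3284718153344853 21.039589941501617
roi 287 136
```

View pics/s3.png

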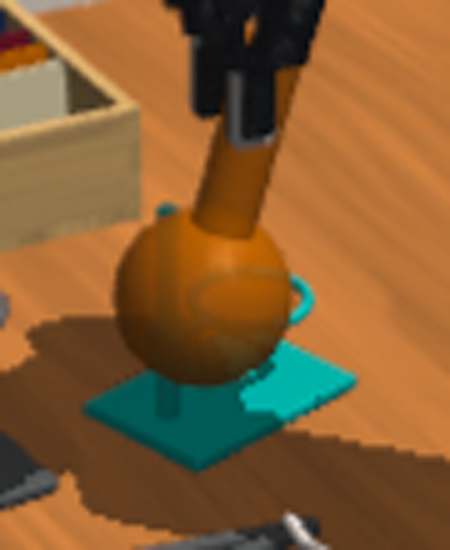

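Lifted clear. The ball centre is at about (327.6,195.4) in the scene picture and the neck's edges slope about 13° in the image.

```bash
python3 - <<'E'
from h import *
from scipy.optimize import least_squares
S=manip.camera_model("scene");s=manip.sense();G=s["tcp_pos"]+[0,0,.019]
o=np.array([287,136.])
n=lambda t:np.array([-np.sin(t),0,np.cos(t)])
L=[(192,228),(217,115)];Rr=[(260,238),(299,70)]
mid=lambda a,b:np.array([(a[0]+b[0])/10-.4,(a[1]+b[1])/10-.4])+o
vis=np.array([(203/5-.4),(296/5-.4)])+o
# image direction of neck axis vs tilt at the ball
for t in (0,5,8,10,12,15,18,22):
    a=np.radians(t); C=G-.083*n(a); q=proj(S,np.array([C,C+.05*n(a)])); d=q[1]-q[0]
    print(t,C.round(4),q[0].round(1),"slope",np.degrees(np.arctan2(d[0],-d[1])).round(1))
print(vis)
E
```

```text
0 [ 0.4817 -0.0129  0.2334] [332.2 195.5] slope 0.3
5 [ 0.4889 -0.0129  0.2337] [329.5 196.1] slope 5.1
8 [ 0.4933 -0.0129  0.2342] [327.8 196.3] slope 7.8
10 [ 0.4961 -0.0129  0.2347] [326.8 196.4] slope 9.6
12 [ 0.499  -0.0129  0.2352] [325.7 196.5] slope 11.4
15 [ 0.5032 -0.0129  0.2362] [324.1 196.5] slope 14.1
18 [ 0.5073 -0.0129  0.2375] [322.5 196.4] slope 16.6
22 [ 0.5128 -0.0129  0.2395] [320.4 196.2] slope 20.0
[327.2 194.8]
```

Tilt is about 11°, with the ball about 15 mm to +x of the TCP. Moving over the ring.

Request:
drive_tool:
  motion:
    - [[20, 0.05, 0.3, 0, 0], [20, 0.15, 1.0, 0, 0], [20, 0.3, 2.1, 0, 0], [20, 0.4, 3.3, 0, 0], [20, 0.5, 4.6, 0, 0], [20, 0.6, 5.9, 0, 0], [20, 0.7, 7.0, 0, 0], [20, 0.77, 7.9, 0, 0], [20, 0.82, 8.5, 0, 0], [20, 0.82, 8.77, 0, 0]]

```text
t: 8.15
tcp_pos: [0.5068, -0.2782, 0.298]
tool_rot: [1.0, -0.001, -0.0, -0.0]
force: [0.4, -0.1, -0.9]
finger_gap: 0.328
gripper_force: 21.1
```

Request:
drive_tool:
  motion:
    - [[20, 0, 0, 0, 0], [20, 0, 0, 0, 0], [20, 0, 0, 0.3, 0], [20, 0, 0, 0.7, 0], [20, 0, 0, 1.2, 0], [20, 0, 0, 1.6, 0], [20, 0, 0, 1.9, 0], [20, 0, 0, 2.1, 0], [20, 0, 0, 2.1, 0], [20, 0, 0, 2.1, 0]]

```text
t: 9.15
tcp_pos: [0.5072, -0.2764, 0.2359]
tool_rot: [1.0, -0.0, 0.0, 0.0]
force: [-0.6, 0.3, -1.8]
finger_gap: 0.334
gripper_force: 21.1
```

```bash
python3 - <<'E'
from h import *
s=manip.sense();print(s["t"],s["tcp_pos"],s["force"],s["tool_rot"])
a=manip.snapshot("scene")[100:240,220:320,::-1]; b=manip.snapshot("wrist")[:,:,::-1]
a=cv2.resize(a,None,fx=4,fy=4,interpolation=cv2.INTER_CUBIC); b=cv2.resize(b[0:400,100:540],(396,360))
c=np.zeros((560,800,3),np.uint8); c[:,:400]=a; c[:360,402:798]=b; cv2.imwrite("pics/c4.png",c)
E
```

```text
9.15 [ 0.50717321 -0.27636442  0.23586229] [-0.56999752  0.32189094 -1.75641117] [ 9.99999949e-01 -9.45947285e-05  2.42483002e-04  1.83594540e-04]
```

View pics/c4.png

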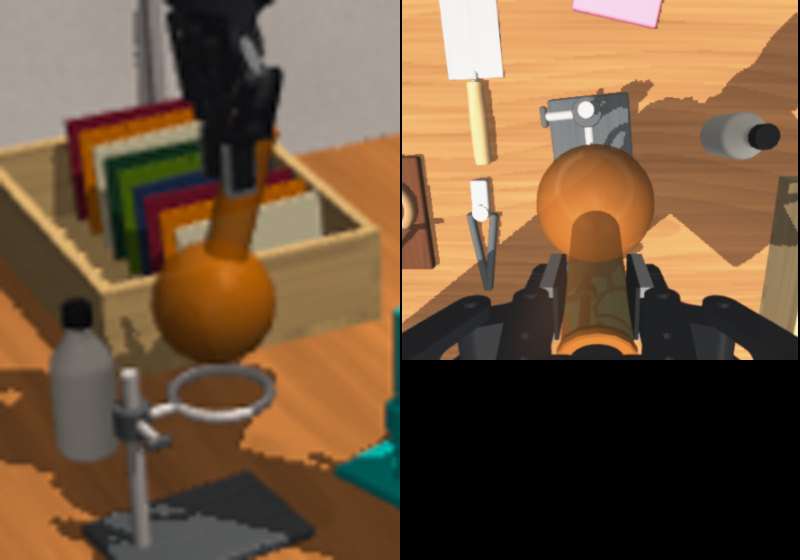

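```bash
python3 - <<'E'
from h import *
from scipy.optimize import least_squares
S=manip.camera_model("scene");W=manip.camera_model("wrist")
g=np.random.default_rng(0).normal(size=(6000,3)); sph=.042*g/np.linalg.norm(g,axis=1)[:,None]
def bb(m,P): p=proj(m,P); return np.r_[p.min(0),p.max(0)]
w=lambda u,v:((u-402)/.9+100,v/.9)
l,t=w(537,145);r,_=w(655,145)
fs=lambda p:bb(S,sph+p)[[0,2,3]]-[257.9,288.6,190.2]
fw=lambda p:bb(W,sph+p)[:3]-[l,t,r]
for nm,f in(("scene",fs),("wrist",fw),("both",lambda p:np.r_[fs(p),fw(p)])):
    q=least_squares(f,[.52,-.27,.17],diff_step=1e-4);print(nm,q.x.round(4),q.fun.round(1))
print("ring in scene",proj(S,[.5207,-.276,.1088]),"seen",220+221/4,100+391/4)
print("ball above ring scene",proj(S,[.5207,-.276,.172]),"seen",220+213.5/4)
print("wrist post top seen at",w(586,109), proj(W,[.5207+.068,-.276,.145]))
# scene ray of ring centre at z
for z in(.105,.109,.113):print(onz(S,[[275.1,197.6]],z))
E
```

```text
scene [ 0.5095 -0.3019  0.164 ] [ 0.  0. -0.]
wrist [ 0.5219 -0.2765  0.1769] [-0. -0.  0.]
both [ 0.5217 -0.2765  0.1777] [-1.  -0.4  0.5 -0.3  0.3  0.2]
ring in scene [[274.28893676 197.483733  ]] seen 275.25 197.75
ball above ring scene [[273.14838095 176.94628214]] seen 273.375
wrist post top seen at (304.44444444444446, 121.11111111111111) [[314.71641903 122.89922718]]
[[ 0.51639678 -0.28069916  0.105     ]]
[[ 0.51912416 -0.27401507  0.109     ]]
[[ 0.52185154 -0.26733098  0.113     ]]
```

The ball (0.522, −0.2765) is above the ring (0.520, −0.2755) to within about 2 mm. Lowering, feeling for contact.

Request:
drive_tool:
  motion:
    - [[20, -0.05, 0, 0.15, 0], [20, -0.05, 0, 0.35, 0], [20, -0.05, 0, 0.55, 0], [20, -0.05, 0, 0.7, 0], [20, -0.05, 0, 0.8, 0], [20, -0.05, 0, 0.86, 0], [20, -0.05, 0, 0.9, 0], [20, -0.05, 0, 0.9, 0]]

```text
t: 10.05
tcp_pos: [0.5054, -0.2762, 0.2085]
tool_rot: [1.0, -0.0, -0.0, -0.0]
force: [-0.5, -0.1, -1.6]
finger_gap: 0.338
gripper_force: 21.0
```

Request:
drive_tool:
  motion:
    - [[20, 0, 0, 0.03, 0], [20, 0, 0, 0.06, 0], [20, 0, 0, 0.09, 0], [20, 0, 0, 0.12, 0], [20, 0, 0, 0.12, 0]]

```text
t: 10.55
tcp_pos: [0.5053, -0.2761, 0.2049]
tool_rot: [1.0, -0.0, -0.0, -0.0]
force: [-1.1, -0.1, -1.8]
finger_gap: 0.33
gripper_force: 21.0
```

Request:
drive_tool:
  motion:
    - [[20, 0, 0, 0.03, 0], [20, 0, 0, 0.06, 0], [20, 0, 0, 0.09, 0], [20, 0, 0, 0.09, 0]]

```text
t: 10.95
tcp_pos: [0.5053, -0.2761, 0.2021]
tool_rot: [1.0, -0.0, -0.0, -0.0]
force: [-0.7, 0.4, -1.3]
finger_gap: 0.334
gripper_force: 21.0
```

Request:
drive_tool:
  motion:
    - [[20, 0, 0, 0.03, 0], [20, 0, 0, 0.06, 0], [20, 0, 0, 0.06, 0]]

```text
t: 11.25
tcp_pos: [0.5053, -0.2761, 0.2004]
tool_rot: [1.0, -0.0, -0.0, -0.0]
force: [0.3, 0.7, -1.7]
finger_gap: 0.332
gripper_force: 21.0
```

Request:
drive_tool:
  motion:
    - [[20, 0, 0, 0.03, 0], [20, 0, 0, 0.06, 0], [20, 0, 0, 0.06, 0]]

```text
t: 11.55
tcp_pos: [0.5053, -0.2761, 0.1986]
tool_rot: [1.0, -0.0, -0.0, -0.0]
force: [0.1, 0.2, -1.6]
finger_gap: 0.332
gripper_force: 21.1
```

Request:
drive_tool:
  motion:
    - [[20, 0, 0, 0.03, 0], [20, 0, 0, 0.05, 0], [20, 0, 0, 0.05, 0]]

```text
t: 11.85
tcp_pos: [0.5056, -0.2761, 0.1979]
tool_rot: [1.0, -0.0, 0.0, 0.0]
force: [-0.4, 0.3, 3.5]
finger_gap: 0.332
gripper_force: 21.5
```

Contact: the force went from −1.6 to +3.5 N at TCP z 0.198, so the ring carries it. I'll release gently. Then I'll regrasp a quarter turn round, so the parallel pads right the neck in its lean plane.

Request:
drive_tool:
  motion:
    - [[20, 0, 0, 0.02, 0], [28, 0, 0, 0.02, 0], [30, 0, 0, 0.02, 0], [32, 0, 0, 0.02, 0], [34, 0, 0, 0.02, 0], [37, 0, 0, 0.02, 0], [42, 0, 0, 0.02, 0], [50, 0, 0, 0.02, 0], [60, 0, 0, 0.02, 0], [85, 0, 0, 0.02, 0]]

```text
t: 12.85
tcp_pos: [0.5054, -0.2762, 0.1966]
tool_rot: [1.0, -0.0, -0.0, -0.0]
force: [-0.1, -0.4, -0.0]
finger_gap: 0.855
gripper_force: 0.0
```

Request:
drive_tool:
  motion:
    - [[85, 0, 0, 0, 0], [85, 0, 0, 0, 0], [85, 0, 0, 0, 0]]

```text
t: 13.15
tcp_pos: [0.5054, -0.2762, 0.1967]
tool_rot: [1.0, -0.0, -0.0, 0.0]
force: [-0.2, -0.5, -0.3]
finger_gap: 1.0
gripper_force: 0.0
```

```bash
python3 - <<'E'
from h import *
s=manip.sense();print(s["t"],s["tcp_pos"],s["force"],s["q"],s["finger_gap"])
a=manip.snapshot("scene")[100:240,220:320,::-1]; b=manip.snapshot("wrist")[:,:,::-1]
a=cv2.resize(a,None,fx=4,fy=4,interpolation=cv2.INTER_CUBIC); b=cv2.resize(b[0:480,100:540],(396,432))
c=np.zeros((560,800,3),np.uint8); c[:,:400]=a; c[:432,402:798]=b; cv2.imwrite("pics/c5.png",c)
E
```

```text
13.15 [ 0.50540905 -0.27615565  0.19665767] [-0.23655425 -0.47094747 -0.32473025] [-6.94015987e-01  4.73920168e-01  1.56961207e+00 -6.38209667e-06
  1.09806528e+00  8.76939161e-01] 1.000214031675738
```

View pics/c5.png

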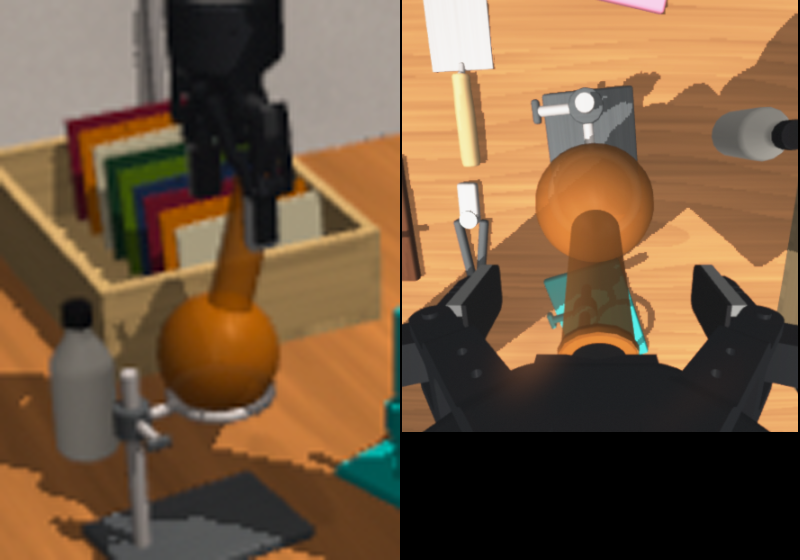

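The flask sits in the ring and held still after release, still leaning about 11° towards −x. Raising 10 mm for clearance and turning the open gripper a quarter turn.

Request:
drive_tool:
  motion:
    - [[85, 0, 0, -0.33, -0.5], [85, 0, 0, -0.33, -1.5], [85, 0, 0, -0.33, -2.5], [85, 0, 0, -0.33, -3.5], [85, 0, 0, -0.33, -4.5], [85, 0, 0, -0.33, -5.5], [85, 0, 0, -0.33, -6.5], [85, 0, 0, -0.33, -7.5], [85, 0, 0, -0.33, -8.5], [85, 0, 0, -0.33, -9.5]]

```text
t: 14.25
tcp_pos: [0.5054, -0.2762, 0.2066]
tool_rot: [0.786, 0.618, 0.0, 0.0]
force: [0.6, 0.4, -0.4]
finger_gap: 0.997
gripper_force: 0.0
```

Request:
drive_tool:
  motion:
    - [[85, 0, 0, 0, -1.0], [85, 0, 0, 0, -1.75], [85, 0, 0, 0, -1.75], [85, 0, 0, 0, -1.75]]

```text
t: 14.65
tcp_pos: [0.5054, -0.2762, 0.2065]
tool_rot: [0.708, 0.706, -0.0, -0.0]
force: [0.1, -0.3, 0.3]
finger_gap: 0.993
gripper_force: 0.0
```

Request:
drive_tool:
  motion:
    - [[85, 0, 0.15, 0, 0], [85, 0, 0.35, 0, 0], [85, 0, 0.5, 0, 0], [85, 0, 0.5, 0, 0], [75, 0, 0.5, 0, 0], [68, 0, 0.5, 0, 0], [68, 0, 0.5, 0, 0]]

```text
t: 15.35
tcp_pos: [0.5203, -0.2761, 0.2065]
tool_rot: [0.707, 0.707, 0.0, -0.0]
force: [-0.2, 0.0, 0.3]
finger_gap: 0.792
gripper_force: 0.0
```

Now a slow close.

Request:
drive_tool:
  motion:
    - [[64, 0, 0, 0, 0], [61, 0, 0, 0, 0], [58, 0, 0, 0, 0], [55, 0, 0, 0, 0], [52, 0, 0, 0, 0], [49, 0, 0, 0, 0], [46, 0, 0, 0, 0], [43, 0, 0, 0, 0], [40, 0, 0, 0, 0], [38, 0, 0, 0, 0]]

```text
t: 16.35
tcp_pos: [0.5204, -0.2761, 0.2065]
tool_rot: [0.707, 0.707, 0.0, -0.0]
force: [-0.8, 0.1, -0.4]
finger_gap: 0.444
gripper_force: 0.1
```

Request:
drive_tool:
  motion:
    - [[36, 0, 0, 0, 0], [34, 0, 0, 0, 0], [33, 0, 0, 0, 0], [32, 0, 0, 0, 0], [31, 0, 0, 0, 0], [30, 0, 0, 0, 0], [30, 0, 0, 0, 0]]

```text
t: 17.05
tcp_pos: [0.5205, -0.2762, 0.2065]
tool_rot: [0.707, 0.707, 0.0, 0.0]
force: [0.7, 0.0, -0.2]
finger_gap: 0.351
gripper_force: 2.6
```

Request:
drive_tool:
  motion:
    - [[29, 0, 0, 0, 0], [28, 0, 0, 0, 0], [26, 0, 0, 0, 0], [26, 0, 0, 0, 0], [26, 0, 0, 0, 0]]

```text
t: 17.55
tcp_pos: [0.5206, -0.2762, 0.2066]
tool_rot: [0.707, 0.707, 0.0, 0.0]
force: [1.0, 0.2, 0.4]
finger_gap: 0.345
gripper_force: 19.8
```

```bash
python3 - <<'E'
from h import *
s=manip.sense();print(s["t"],s["tcp_pos"],s["force"],s["ft_torque"],s["finger_gap"],s["gripper_force"])
a=manip.snapshot("scene")[100:240,220:320,::-1]; b=manip.snapshot("wrist")[:,:,::-1]
a=cv2.resize(a,None,fx=4,fy=4,interpolation=cv2.INTER_CUBIC); b=cv2.resize(b[0:480,100:540],(396,432))
c=np.zeros((560,800,3),np.uint8); c[:,:400]=a; c[:432,402:798]=b; cv2.imwrite("pics/c6.png",c)
S=manip.camera_model("scene")
C=np.array([.5207,-.2762,.1398]);print((proj(S,C+np.outer([-.031,0,.04,.06,.125],[0,0,1]))-[220,100])*4)
E
```

```text
17.55 [ 0.52061871 -0.27622348  0.20663383] [0.9808607  0.22754785 0.44544145] [ 0.0621763  -0.22136735 -0.02355218] 0.3449077840254659 19.83882576227188
[[217.03908923 389.80980577]
 [214.82241438 349.95635923]
 [211.89903927 297.28009103]
 [210.41002268 270.39791785]
 [205.44068913 180.42840815]]
```

View pics/c6.png

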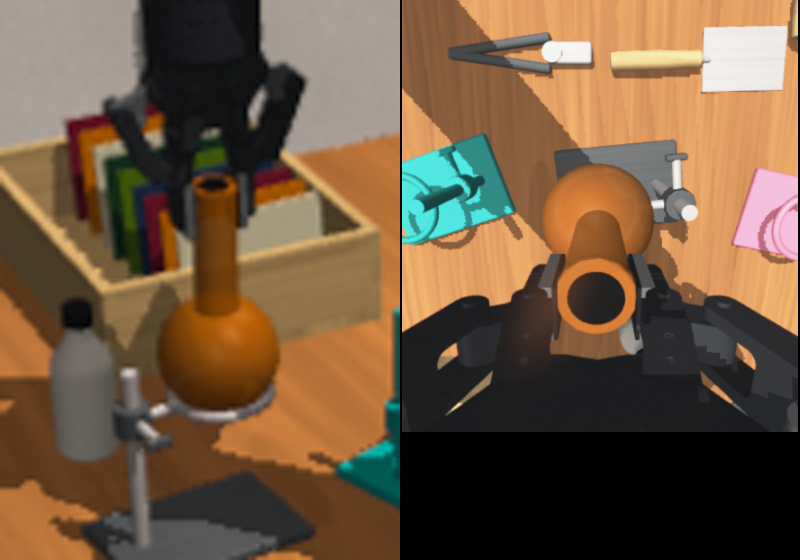

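Upright by eye: ball at (219,350), mouth at (214,185) in the crop. I'll check the remaining tilt in y with the wrist pixels.

```bash
python3 - <<'E'
from h import *
from scipy.optimize import least_squares
W=manip.camera_model("wrist");S=manip.camera_model("scene")
g=np.random.default_rng(0).normal(size=(6000,3)); sph=.042*g/np.linalg.norm(g,axis=1)[:,None]
def bb(m,P): p=proj(m,P); return np.r_[p.min(0),p.max(0)]
w=lambda u,v:np.array([(u-402)/.9+100,v/.9])
q=least_squares(lambda p:bb(W,sph+p)[:3]-[*w(543,165),w(653,0)[0]],[.52,-.276,.14],diff_step=1e-4).x
print("ball",q)
a=np.linspace(0,2*np.pi,90);c=.0165*np.c_[np.cos(a),np.sin(a),0*a]
m=least_squares(lambda p:bb(W,c+p)-[*w(557,258),*w(638,333)],[.52,-.276,.26],diff_step=1e-4); print("mouth",m.x,m.fun.round(1))
for z in(.258,.265):print(onz(W,[w(597.5,295.5)],z))
# joint tilt fit in both cameras: axis point C, tilts
o=lambda u,v:np.array([u/4+220,v/4+100])
def ax(p,m): 
    d=np.array([p[3],p[4],1]);d/=np.linalg.norm(d);return proj(m,p[:3]+.122*d)[0]
f=lambda p:np.r_[bb(W,sph+p[:3])[:3]-[*w(543,165),w(653,0)[0]],bb(S,sph+p[:3])[[0,2]]-[o(158,0)[0],o(279.5,0)[0]],bb(S,sph+p[:3])[3]-o(0,411)[1],ax(p,W)-w(597.5,296),ax(p,S)-o(214.5,186),(p[2]-.138)*500]
r=least_squares(f,[.52,-.276,.14,0,0],diff_step=1e-4);print(r.x.round(4),np.degrees(r.x[3:]),r.fun.round(1))
E
```

```text
ball [ 0.52209412 -0.27697675  0.13441776]
mouth [ 0.52111419 -0.27519189  0.25731885] [-0.6  0.7  0.6 -0.7]
[[ 0.52110267 -0.27422808  0.258     ]]
[[ 0.52106369 -0.27040072  0.265     ]]
[ 0.5218 -0.2765  0.1381 -0.0069  0.0267] [-0.39361175  1.52938484] [-1.3 -0.1  0.6 -1.7 -1.2  0.7 -0.2 -0.1 -1.8  0.7  0.1]
```

Upright within about 1.5°, which is measurement noise. The ring is carrying it, so I release slowly and withdraw straight up.

Request:
drive_tool:
  motion:
    - [[28, 0, 0, 0, 0], [29.5, 0, 0, 0, 0], [30.5, 0, 0, 0, 0], [31.5, 0, 0, 0, 0], [33, 0, 0, 0, 0], [36, 0, 0, 0, 0], [42, 0, 0, 0, 0], [50, 0, 0, 0, 0], [60, 0, 0, 0, 0], [70, 0, 0, 0, 0]]

```text
t: 18.65
tcp_pos: [0.5204, -0.2762, 0.2065]
tool_rot: [0.707, 0.707, -0.0, -0.0]
force: [-0.1, 0.2, -0.1]
finger_gap: 0.816
gripper_force: 0.0
```

Request:
drive_tool:
  motion:
    - [[70, 0, 0, 0, 0], [70, 0, 0, -0.3, 0], [70, 0, 0, -0.9, 0], [70, 0, 0, -1.8, 0], [70, 0, 0, -2.8, 0], [70, 0, 0, -3.8, 0], [70, 0, 0, -4.8, 0], [70, 0, 0, -5.4, 0], [70, 0, 0, -5.4, 0], [70, 0, 0, -5.4, 0]]

```text
t: 19.65
tcp_pos: [0.5202, -0.276, 0.3686]
tool_rot: [0.707, 0.707, 0.0, 0.0]
force: [0.5, 0.2, 0.1]
finger_gap: 0.819
gripper_force: 0.0
```

```bash
python3 - <<'E'
from h import *
s=manip.sense();print(s["t"],s["tcp_pos"],s["force"])
a=manip.snapshot("scene")[100:240,220:320,::-1]; b=manip.snapshot("wrist")[:,:,::-1]
a=cv2.resize(a,None,fx=4,fy=4,interpolation=cv2.INTER_CUBIC); b=cv2.resize(b[0:480,100:540],(396,432))
c=np.zeros((560,800,3),np.uint8); c[:,:400]=a; c[:432,402:798]=b; cv2.imwrite("pics/c7.png",c)
W=manip.camera_model("wrist")
for C in([.5205,-.2762,.1398],[.5218,-.2765,.1398]):
    p=proj(W,np.array(C)+np.outer([0,.125],[0,0,1]));print((p-[100,0])*.9+[402,0])
E
```

```text
19.65 [ 0.52015616 -0.27597322  0.36857799] [0.52965733 0.22176327 0.05545229]
[[597.1351987  187.11056984]
 [597.30805959 210.82250856]]
[[598.18150127 187.34963794]
 [598.81196241 211.15998036]]
```

View pics/c7.png

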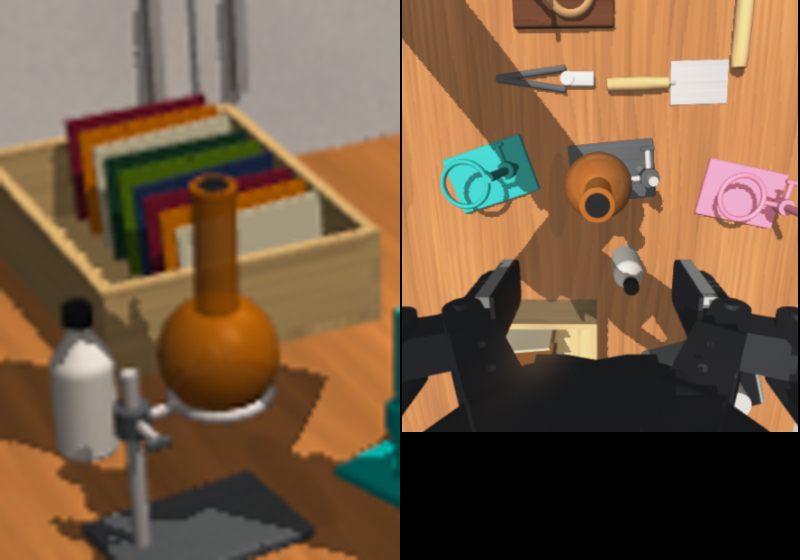

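Standing free, ball at (598,187) and mouth at (597.5,205) in the wrist view. Both cameras suggest about 1.5–2° remaining tilt to +y. There's plenty of time, so I'll true it with one gentle closing along y.

Request:
drive_tool:
  motion:
    - [[60, 0, 0, 0, 1], [60, 0, 0, 0, 2], [60, 0, 0, 0, 3], [60, 0, 0, 0, 4], [60, 0, 0, 0, 5], [60, 0, 0, 0, 6], [60, 0, 0, 0, 7], [60, 0, 0, 0, 8], [60, 0, 0, 0, 9], [60, 0, 0, 0, 10]]

```text
t: 20.75
tcp_pos: [0.5198, -0.2757, 0.3666]
tool_rot: [0.996, 0.084, -0.001, -0.001]
force: [0.1, 0.5, -0.1]
finger_gap: 0.701
gripper_force: 0.0
```

Request:
drive_tool:
  motion:
    - [[60, 0, 0, 0, 1.0], [60, 0, 0, 0, 1.25], [60, 0, 0, 0.4, 1.25], [60, 0, 0, 1.4, 1.25], [60, 0, 0, 2.6, 1.25], [60, 0, 0, 3.8, 1.25], [60, 0, 0, 4.7, 1.25], [60, 0, 0, 5.2, 1.25], [60, 0, 0, 5.4, 1.25], [60, 0, 0, 5.4, 1.25]]

```text
t: 21.75
tcp_pos: [0.5194, -0.2754, 0.2046]
tool_rot: [1.0, 0.0, -0.002, -0.001]
force: [-0.9, -0.1, 0.5]
finger_gap: 0.704
gripper_force: 0.0
```

Request:
drive_tool:
  motion:
    - [[54, 0, 0, 0, 0], [48, 0, 0, 0, 0], [43, 0, 0, 0, 0], [39, 0, 0, 0, 0], [36, 0, 0, 0, 0], [34, 0, 0, 0, 0], [32, 0, 0, 0, 0], [30.5, 0, 0, 0, 0], [29.5, 0, 0, 0, 0], [29.5, 0, 0, 0, 0]]

```text
t: 22.75
tcp_pos: [0.5204, -0.2759, 0.2065]
tool_rot: [1.0, -0.0, -0.0, -0.0]
force: [-0.5, 0.8, 2.0]
finger_gap: 0.348
gripper_force: 9.7
```

Request:
drive_tool:
  motion:
    - [[28, 0, 0, 0, 0], [26, 0, 0, 0, 0], [26, 0, 0, 0, 0], [26, 0, 0, 0, 0]]

```text
t: 23.15
tcp_pos: [0.5204, -0.276, 0.2066]
tool_rot: [1.0, -0.0, -0.0, -0.0]
force: [0.3, 1.4, 1.2]
finger_gap: 0.346
gripper_force: 20.2
```

Request:
drive_tool:
  motion:
    - [[28, 0, 0, 0, 0], [29.5, 0, 0, 0, 0], [30.5, 0, 0, 0, 0], [31.5, 0, 0, 0, 0], [33, 0, 0, 0, 0], [36, 0, 0, 0, 0], [42, 0, 0, 0, 0], [50, 0, 0, 0, 0], [60, 0, 0, 0, 0], [70, 0, 0, 0, 0]]

```text
t: 24.15
tcp_pos: [0.5204, -0.2762, 0.2066]
tool_rot: [1.0, -0.0, 0.0, 0.0]
force: [-0.6, -0.8, 0.4]
finger_gap: 0.818
gripper_force: 0.0
```

Request:
drive_tool:
  motion:
    - [[70, 0, 0, 0, 0], [70, 0, 0, -0.3, 0], [70, 0, 0, -0.9, 0], [70, 0, 0, -1.8, 0], [70, 0, 0, -2.8, 0], [70, 0, 0, -3.8, 0], [70, 0, 0, -4.8, 0], [70, 0, 0, -5.4, 0], [70, 0, 0, -5.4, 0], [70, 0, 0, -5.4, 0]]

```text
t: 25.15
tcp_pos: [0.5202, -0.276, 0.3686]
tool_rot: [1.0, -0.0, 0.0, 0.0]
force: [-0.3, 0.4, -0.6]
finger_gap: 0.82
gripper_force: 0.0
```

```bash
python3 - <<'E'
from h import *
s=manip.sense();print(s["t"],s["tcp_pos"],s["force"])
a=manip.snapshot("scene")[100:240,220:320,::-1]; b=manip.snapshot("wrist")[:,:,::-1]
a=cv2.resize(a,None,fx=4,fy=4,interpolation=cv2.INTER_CUBIC); b=cv2.resize(b[0:480,100:540],(396,432))
c=np.zeros((560,800,3),np.uint8); c[:,:400]=a; c[:432,402:798]=b; cv2.imwrite("pics/c8.png",c)
W=manip.camera_model("wrist")
p=proj(W,np.array([.5205,-.2765,.1398])+np.outer([0,.125],[0,0,1]));print((p-[100,0])*.9+[402,0])
E
```

```text
25.15 [ 0.52017666 -0.2759538   0.36859475] [-0.34018512  0.42761232 -0.55059655]
[[597.24171068 185.25563637]
 [597.39613075 208.79649964]]
```

View pics/c8.png

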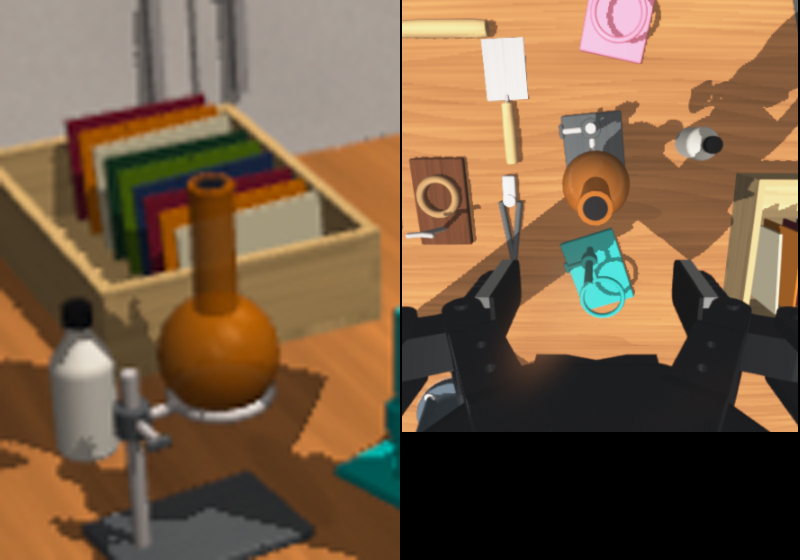

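The flask stands level in the small ring: mouth at (595,208) in the wrist view against about (597,209) predicted for vertical. Nothing else appears moved, and the gripper is clear. Handing in.

```bash
python3 -c "
from station import manip
print(manip.sign_off())"
```

```text
the job is handed in; nothing more can be done
None
```

The flask stands upright and centred in the small ring stand and was handed in at about 25 s; righting it in the rest first failed (the ball rolled partly out of the cork, pressed at about 18 N), so it went into the ring leaning about 11°, and I let go and regripped it there to straighten it.

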